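Clip an arrow tile into its sign bracket

TASK

Fit the arrow tile into the sign bracket that is screwed to the grey board: tilt it, slide its narrow ear all the way in under the bridge, then rock it down and press the wide ear past the two spring clips until the back plate sits flat on the bracket. Press it home without forcing it, let go of it, and leave the dot tile and the other things on the bench where they are.

Things in the scene. Friction and masses are not known exactly. Their poses are not given: they have to be found in the camera images.
- arrow_tile: Sign tile to fit, ~0.26 kg, flat on the bench: bare aluminium plate 150 x 84 x 5 mm (x, y, z) with a raised arrow of black foam with tan board face, its flat top 33 mm over the plate's underside. One ear, 5 mm thick and flush with the plate, in the middle of each short end. Origin: centre of the plate's underside; x to the arrow's head, z up out of its face.
- shaft (a point): Point on the arrow tile, mid-shaft at tile x = -20, y = 0, z = 19 mm: good to grip, closing along tile y. The shaft is 22 mm wide, x = -64 to +36, upright sides z = 5 to 33. The 45 degree head strokes, 16 mm wide, reach back to x = 10, y = +-38; beside the shaft it is free for x below 5. Axes as the tile.
- head (a point): Point on the flat top of the arrow's head, at tile x = 44, y = 0, z = 33 mm: a good place to press. Head strokes meet in a tip at x = 60. Axes as the tile.
- narrow_ear (a point): Middle of the end edge, at the underside, of the arrow tile's narrow ear (22 mm wide, 22 mm long, at the arrow's tail; this point at tile x = -97 mm). Axes as the tile.
- wide_ear (a point): Middle of the end edge, at the underside, of the arrow tile's wide ear (44 mm wide, 20 mm long, at the arrow's head; this point at tile x = +95 mm). Axes as the tile.
- bracket: Sign bracket, fixed: grey board 256 x 118 x 10 mm, on it an aluminium pan 222 x 104 x 5 mm whose top is the seat, 15 mm over the bench. Side lips at y = +-50, 4 mm over the seat. Bridge at the -x end, clips at the +x end. Its bridge roof and end stop leave no way in for a tile kept level. Origin: centre of the board's underside; x from bridge to clips, z up.
- seat (a point): Centre of the bracket's seat (top of the pan, 15 mm over the bench): the arrow tile's origin belongs here when fitted, the axes of the two parallel. Axes as the bracket.
- bridge_slot (a point): Foot of the slot's back wall under the bridge, on the seat (bracket x = -100 mm); the fitted narrow ear ends within 6 mm of it. Slot open to +x, 27 mm wide, 11 mm high; rigid roof from here to x = -85, its top 15 mm over the seat; cheeks flare to x = -80. A fitted tile has the ear beneath the spring leaf. Axes as the bracket.
- leaf_mouth (a point): Front edge of the spring leaf under the bridge roof (bracket x = -81, about 9 mm over the seat): 20 mm wide, turned up here, sloping down to 3.5 mm over the seat inside. It yields 5.5 mm upwards, about 0.9 N per mm. The narrow ear pushes in beneath it, wide ear raised, tile tilted 5 to 15 degrees. Axes as the bracket.
- clip_slot (a point): Foot of the end stop (8 mm high) behind the clips, on the seat, bracket x = +98 mm; the fitted wide ear ends within 6 mm of it. Two facing steel clips, x = 81 to 93: flared tops 55 mm apart, 18 mm over the seat; noses 39 mm apart, 7 mm up, each yields 6 mm at 1.5 N per mm. The wide ear snaps under the noses at 10 to 20 N. Axes as the bracket.
- dot_tile: Another sign tile with the same plate and ears but a round dot, 64 mm across, as its raised part. Not wanted; stays where it is. Origin: centre of its underside.
- standoff_a: Loose steel sign standoff, an upright barrel 19 mm across, 29 mm high, origin under its centre. Stays.
- standoff_b: Another loose steel standoff like it. Stays.
- screwdriver: Screwdriver lying on the bench. Stays.
- tape_roll: Roll of masking tape lying flat, 104 mm across, 24 mm high. Stays.
- paint_tin: Small paint tin, 74 mm across, 85 mm high. Stays.
- squeegee: Grey plastic squeegee card, 70 x 100 mm, lying flat. Stays.
- mallet: Rubber mallet lying on the bench. Stays.

How it is judged:
By the outcome, as a careful person would: the job done as asked, in the order asked, and still so for the second after the job is handed in, with the robot touching nothing.
It also fails if it takes over 64 s, if anything falls off the work surface, if the arm or the gripper's body presses on something with over 40 N, if the wrist force passes 120 N, or if a joint passes its speed limit or range.

ROBOT

A 6-joint arm with a two-finger parallel gripper is mounted at the origin on the work surface. World frame = base frame: x ahead of the robot, y to its left, z up, the work surface at z = 0. Lengths are in mm, angles in rad, forces in N, time in s.
With the tool pointing down it reaches from about 350 to 875 mm from the base axis. Payload 15.5 kg.
Tool frame: the origin (TCP) lies at the very end of the fingers, on their centre line; the grasp point (between the pads) lies 19 mm behind it; y points along the fingers, z is the direction in which the jaws open and shut, and the axes are right-handed (so a half turn about y gives the same grasp; the last joint's range is limited). The gripper opens to 85 mm and grips with 20 to 120 N. Pads are 22 mm wide; open, the fingers measure 114 mm over their backs; the gripper's body (76 mm by 85 mm) begins 54 mm behind the grasp point. The pads swing forward as they close: fully open they stand 13 mm farther back than shut.
Start: joints at [1.135, 0.494, 1.345, -0, 1.302, -0.096], TCP at [208.307, 589.266, 231.277] pointing down, gripper open.
Joint ranges: [-2.91, 2.91], [-0.82, 2.16], [0.22, 2.67], [-1.22, 4.37], [0.12, 2.79], [-3.08, 3.08]. Speed limits (rad/s): [1.89, 1.89, 2.57, 3.01, 3.01, 3.01].

INTERFACE

Orientations are given as a rotation vector (axis times angle).
In Python, from workcell import state, cams, r gives the robot as it stands. The module is installed in compiled form; this text tells all that it offers.
- The arm moves only by the tool servo_tool, never from a script. Its argument "plan" is a list of rows, each a list of 3 entries, a list of its own where there are three numbers: the turn, a rotation vector about the world's x, y, z in degrees, then the shift along the world's x, y, z in mm, then the finger opening in mm, from 0 to 85.4. In form: [[[wx, wy, wz], [dx, dy, dz], hand], ...]. A call has exactly 8 rows; each row shifts and turns the pose as measured when the row begins; what a row does not reach is not made up. A row lasts 1/10 s, in which the tool goes at most 50 mm and 8.59 degrees, less where a joint would pass 70% of its speed; a pose out of reach is approached as far as the arm can. A call is refused whole if a number of a shift passes 50 or a number of a turn 8.59, either way. A call with a gripper value outside its range is refused whole. The fingers move at their own pace and stop on an object; "squeeze" is the grip in N (left out, the last holds). Time passes only in rows, so rows that do not move let the fingers close, or fill a call up. It gives the time, the measured TCP pose, the force and the opening at its end, in the units of the state.
- state(): the state, without advancing time (a new reading comes with each control period).
- cams.grab_frame(name): name is "scene" or "top"; returns the picture (400x640x3 uint8, red, green, blue); there is no depth.
- cams.calibration(name): a dict with "fovy" (degrees; the focal length in pixels is half the picture's height over the tangent of half this angle, whatever the lens; pixels are square), "cx", "cy" (the principal point, pixels), "position" and "orientation" of the camera in the world. Camera axes: x right, y down, z forward; pixel columns grow to the right and rows downward; lengths in mm; the calibration is good to about 2 mm. A picture is of the moment at which its call begins. calibration takes no time and is no camera call.
- r.close_job(): hands the job in, once; it reports no verdict.
Trained networks look in the newest picture that a camera, given by its name, has taken for a name from the list of things; names that differ only in an ending like _2 or _b are one class to them, and where a whole thing is asked for, a point or a joint stands for the part that bears it (a point fixed in the world has none). Each returns a list of dicts, best first, with "conf" (0 to 1); they miss things now and then, are a little off and sometimes report something else, mostly with a low value. They report only what shows in the picture. A call takes as long as a camera call.
- cams.boxes_of(target, camera): "location" ([column, row] in pixels, amid what is visible of it).
- cams.spot_point(target, camera): "location" ([column, row] in pixels: a listed point, or the origin of a listed thing).
The state is a dict: "time_s": time; "qpos": joint angles; "qd": joint speeds; "effort": joint torques, N m; "ee_pos": TCP position; "tcp_rot": TCP orientation; "contact_force": force on the tool from outside, world axes, zero at the start; "ft_torque": the same for the moment, N m; "finger_gap": finger opening in mm.
Only numpy, scipy, OpenCV 4.12 (cv2) and the standard library are available. Lean on these libraries where they do the work, as an engineer would, in place of code of your own. Each camera call takes 0.05 s, during which the arm holds its last target.

## Working session

There is one attempt and no reset: what is moved stays moved. The work goes in short steps, Python scripts to look and compute and a tool call to move; the robot and the scene stay as the last step left them, time stands still between calls to the robot, and variables do not carry over. Pictures are saved under pics/ and viewed, and the job is handed in when it is done.

Besides the shell and the picture viewer there is one more tool, called after "Emit:" as name(argument=value, ...) on one line, values as JSON. servo_tool: Moves the arm, as the interface text tells. Its arguments: {"type":"object","properties":{"plan":{"type":"array","items":{"type":"array"}},"squeeze":{"type":"number"}},"required":["plan"]}

```bash
mkdir -p pics; ls; python3 - <<'E'
from workcell import state,cams,r
import cv2
print(state())
for n in("scene","top"):
    print(cams.calibration(n))
    im=cams.grab_frame(n); cv2.imwrite(f"pics/{n}0.png",im[:,:,::-1])
    for t in ["arrow_tile","shaft","head","narrow_ear","wide_ear","bracket","seat","bridge_slot","leaf_mouth","clip_slot","dot_tile"]:
        print(n,t,[(round(d["conf"],2),[round(float(v),1) for v in d["location"]]) for d in cams.spot_point(t,n)[:3]])
E
```

```text
pics
{'time_s': 0.0, 'qpos': array([ 1.13550071e+00,  4.94212624e-01,  1.34615575e+00,  1.39412482e-05,
        1.30248100e+00, -9.55171712e-02]), 'qd': array([-6.79607354e-04, -7.00009469e-04, -6.57907799e-05, -6.30117895e-04,
       -4.53824158e-04, -9.30194301e-04]), 'effort': array([ 4.74813860e-04, -8.82178760e+01, -3.83854759e+01, -1.81563701e-05,
        1.01278309e-02,  1.00264351e-06]), 'ee_pos': array([208.14609379, 588.93218866, 230.67360377]), 'tcp_rot': array([-1.55551279,  0.26694657, -0.26640618]), 'contact_force': array([-0.05211247, -0.00160816, -0.26182127]), 'ft_torque': array([-0.00438944, -0.00661116, -0.03513942]), 'finger_gap': 85.40175328507594}
{'fovy': 53.97358931922671, 'cx': 321.7180678177338, 'cy': 202.58746608745142, 'position': array([1134.09679742,  702.95484777,  682.45653572]), 'orientation': array([-0.77300779, -2.38635056,  1.2922948 ])}
scene arrow_tile [(0.61, [391.3, 284.3])]
scene shaft [(0.73, [393.3, 274.4])]
scene head [(0.87, [384.7, 284.2])]
scene narrow_ear [(0.87, [406.9, 266.7])]
scene wide_ear [(0.57, [372.1, 312.2]), (0.15, [341.5, 22
[... 434 characters left out ...]
9313]), 'orientation': array([-2.15993687,  2.06003281, -0.213093  ])}
top arrow_tile [(0.9, [232.1, 176.5]), (0.72, [287.6, 216.8]), (0.21, [293.0, 194.9])]
top shaft [(0.55, [229.7, 179.9]), (0.42, [192.3, 245.9]), (0.3, [301.2, 165.4])]
top head [(0.27, [190.2, 246.1]), (0.17, [286.6, 216.3])]
top narrow_ear [(0.58, [289.9, 214.6]), (0.55, [239.8, 202.3])]
top wide_ear [(0.64, [222.6, 150.8])]
top bracket [(0.78, [297.0, 193.7])]
top seat [(0.71, [293.6, 194.7])]
top bridge_slot [(0.75, [283.4, 216.2])]
top leaf_mouth [(0.87, [287.2, 217.8]), (0.56, [229.8, 182.6])]
top clip_slot [(0.66, [288.0, 215.1]), (0.55, [304.8, 163.7])]
top dot_tile [(0.95, [364.8, 183.4]), (0.24, [265.8, 124.3])]
```

View pics/scene0.png

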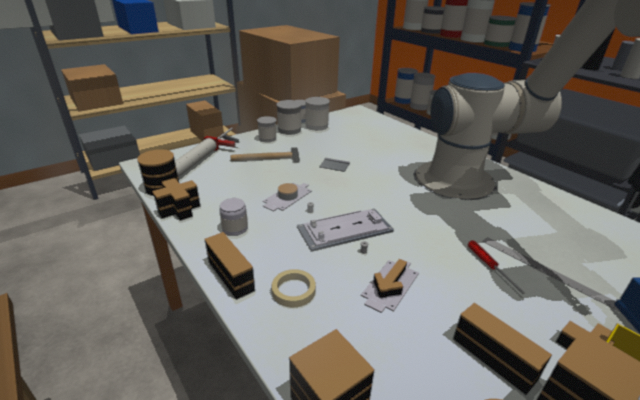

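View pics/top0.png

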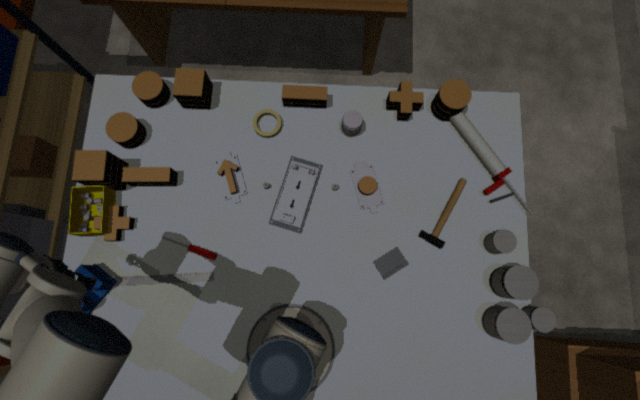

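```bash
python3 - <<'E'
import cv2
im=cv2.imread("pics/scene0.png"); cv2.imwrite("pics/scene0z.png",cv2.resize(im[180:340,260:440],None,fx=4,fy=4,interpolation=cv2.INTER_CUBIC)[:600])
im=cv2.imread("pics/top0.png"); cv2.imwrite("pics/top0z.png",cv2.resize(im[120:240,180:340],None,fx=5,fy=5,interpolation=cv2.INTER_CUBIC))
E
```

```text
(no output)
```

View pics/scene0z.png

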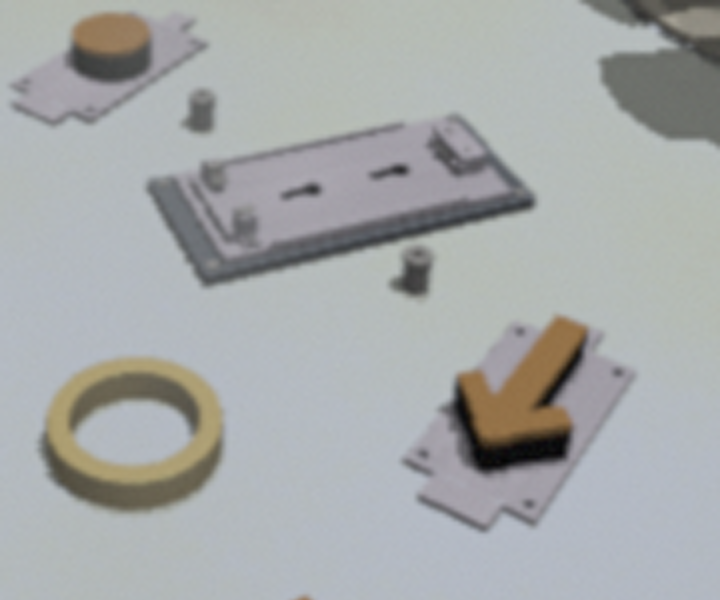

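View pics/top0z.png

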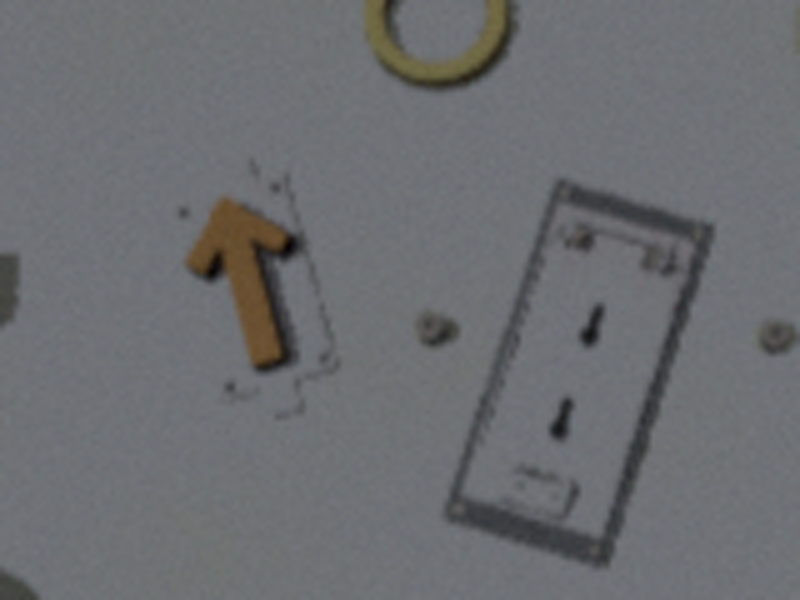

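Both views show the same layout. The arrow tile is at scene (390,285) / top (230,178). The bracket is at scene (345,228) / top (297,194), with its clips toward the far/+x end and its bridge nearest the robot. Two standoffs flank the bracket. Next I'll fit the poses against the images by rendering the models.

```bash
cat > h.py <<'E'
import numpy as np,cv2
from scipy.optimize import minimize
from scipy.spatial.transform import Rotation as R
from workcell import state,cams
def cam(n):
    c=cams.calibration(n); f=200/np.tan(np.radians(c["fovy"]/2))
    return f,c["cx"],c["cy"],np.array(c["position"]),R.from_rotvec(c["orientation"]).as_matrix()
C={n:cam(n) for n in("scene","top")}
def proj(P,n):
    f,cx,cy,p,M=C[n]; q=(np.atleast_2d(P)-p)@M
    return np.c_[cx+f*q[:,0]/q[:,2],cy+f*q[:,1]/q[:,2]]
def ray(uv,n,z):
    f,cx,cy,p,M=C[n]; d=M@np.array([(uv[0]-cx)/f,(uv[1]-cy)/f,1]); return p+d*(z-p[2])/d[2]
ARW=np.array([[60,0],[22,38],[10.7,26.7],[26.5,11],[-64,11],[-64,-11],[26.5,-11],[10.7,-26.7],[22,-38]],float)
def T(pts,par):  # par: x,y,z, rotvec
    return pts@R.from_rotvec(par[3:]).as_matrix().T+np.array(par[:3])
S=8
def fill(mask,uv,x0,y0):
    p=((uv-[x0,y0]+0.5)*S-0.5)
    cv2.fillPoly(mask,[np.round(p*16).astype(np.int32)],1,shift=4)
def layers_arrow(par,n,x0,y0,w,h):
    top=proj(T(np.c_[ARW,np.full(9,33.)],par),n); bot=proj(T(np.c_[ARW,np.full(9,5.)],par),n)
    t=np.zeros((h*S,w*S),np.uint8);a=t.copy();fill(t,top,x0,y0)
    for i in range(9):
        j=(i+1)%9; fill(a,np.array([top[i],top[j],bot[j],bot[i]]),x0,y0)
    a[t>0]=0; return [t,a]
def rect(hx,hy,z): return np.array([[hx,hy,z],[-hx,hy,z],[-hx,-hy,z],[hx,-hy,z]],float)
def layers_brk(par,n,x0,y0,w,h):
    b=np.vstack([proj(T(rect(128,59,z),par),n) for z in(0,10)]); p=np.vstack([proj(T(rect(111,52,z),par),n) for z in(10,15)])
    t=np.zeros((h*S,w*S),np.uint8);a=t.copy()
    fill(a,cv2.convexHull(b.astype(np.float32))[:,0],x0,y0);fill(t,cv2.convexHull(p.astype(np.float32))[:,0],x0,y0)
    a[t>0]=0; return [t,a]
def cost(par,im,n,lay,win):
    x0,y0,w,h=win
    L=[cv2.GaussianBlur(cv2.resize(l.astype(np.float32),(w,h),interpolation=cv2.INTER_AREA),(0,0),0.6) for l in lay(par,n,x0,y0,w,h)]
    A=np.stack([l.ravel() for l in L]+[np.ones(w*h)],1)
    Y=im[y0:y0+h,x0:x0+w].reshape(-1,3).astype(float)
    X=np.linalg.lstsq(A,Y,rcond=None)[0]; r=np.abs(A@X-Y)
    return np.minimum(r,40).sum()/ (w*h)
def window(P,n,m):
    uv=proj(P,n); a=np.floor(uv.min(0)-m).astype(int); b=np.ceil(uv.max(0)+m).astype(int); return a[0],a[1],b[0]-a[0],b[1]-a[1]
def fit(ims,lay,p0,free,steps,P,m=4):
    wins={n:window(T(P,p0),n,m) for n in ims}
    p0=np.array(p0,float)
    def f(v):
        p=p0.copy(); p[free]+=v
        return sum(cost(p,ims[n],n,lay,wins[n]) for n in ims)
    k=len(free); best=np.zeros(k)
    for sc in(1,.4):
        sim=np.vstack([best]+[best+np.eye(k)[i]*steps[i]*sc for i in range(k)])
        r=minimize(f,best,method="Nelder-Mead",options=dict(initial_simplex=sim,maxiter=300,xatol=.02,fatol=1e-4)); best=r.x
    p=p0.copy();p[free]+=best; return p,r.fun
E
cat > fit0.py <<'E'
from h import *
ims={n:cv2.imread(f"pics/{n}0.png")[:,:,::-1] for n in C}
for nm in ("scene","top"):
    D={"scene":((393.3,274.4),(384.7,284.2),(377.3,219.7),(314,231.8)),"top":((229.7,179.9),(226,165),(283.4,216.2),(304.8,163.7))}[nm]
    s=ray(D[0],nm,19);hd=ray(D[1],nm,33);b=ray(D[2],nm,15);c=ray(D[3],nm,15)
    print(nm,s,hd,b,c,"len",np.linalg.norm(c-b),"yawb",np.degrees(np.arctan2(*(c-b)[1::-1])),"yawt",np.degrees(np.arctan2(*(hd-s)[1::-1])))
    if nm=="scene": b0=(b+c)/2;yb=np.arctan2(*(c-b)[1::-1]);yt=np.arctan2(*(hd-s)[1::-1]);s0=s
for sub in(["scene"],["top"],["scene","top"]):
    I={n:ims[n] for n in sub}
    o=s0[:2]+20*np.array([np.cos(yt),np.sin(yt)])
    p,e=fit(I,layers_brk,[b0[0],b0[1],0,0,0,yb],[0,1,5],[6,6,.1],rect(128,59,10))
    print("brk",sub,p[:2].round(2),np.degrees(p[5]).round(2),e)
    q,e=fit(I,layers_arrow,[o[0],o[1],0,0,0,yt],[0,1,5],[6,6,.15],np.c_[ARW,np.full(9,20.)])
    print("arw",sub,q[:2].round(2),np.degrees(q[5]).round(2),e)
for n in C:
    im=ims[n][:,:,::-1].copy(); k=4 
    big=cv2.resize(im,None,fx=k,fy=k,interpolation=cv2.INTER_CUBIC)
    d=lambda uv:cv2.polylines(big,[np.round((uv+.5)*k).astype(np.int32)],True,(0,255,0),1)
    for a in((128,59,10),(111,52,15)): d(proj(T(rect(*a),p),n))
    d(proj(T(np.c_[ARW,np.full(9,33.)],q),n)); d(proj(T(rect(75,42,5),q),n))
    c=proj([(p[0]+q[0])/2,(p[1]+q[1])/2,10],n)[0]*k
    x,y=int(c[0]-360),int(c[1]-280); cv2.imwrite(f"pics/fit_{n}.png",big[max(y,0):y+560,max(x,0):x+720])
E
python3 fit0.py
```

```text
scene [556.90620241 242.65703038  19.        ] [609.16352141 264.18042714  33.        ] [424.03340092  45.83476876  15.        ] [612.21531924 -13.22103349  15.        ] len 197.23088540883396 yawb -17.423053639524387 yawt 22.385457012255767
top [554.48769921 247.60300744  19.        ] [604.23654915 262.21569945  33.        ] [435.18158663  50.77603438  15.        ] [627.26267128 -12.94822026  15.        ] len 202.37569940589606 yawb -18.353627647288103 yawt 16.369056056536255
brk ['scene'] [520.36  11.23] -14.8 36.1496735420664
arw ['scene'] [571.69 250.32] 19.83 31.401338509505482
brk ['top'] [519.    13.89] -14.72 13.310022975064193
arw ['top'] [570.29 249.47] 20.24 16.592525844119
brk ['scene', 'top'] [519.71  12.49] -14.81 50.991798845033536
arw ['scene', 'top'] [571.05 249.76] 19.78 50.04400680191333
```

View pics/fit_scene.png

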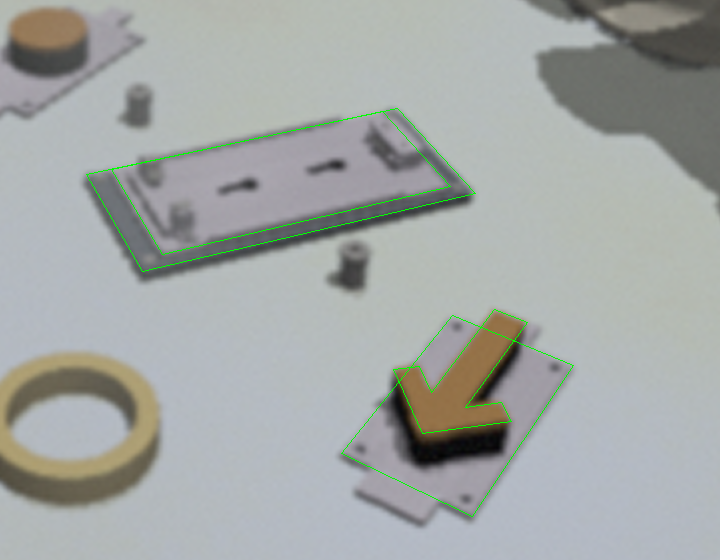

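View pics/fit_top.png

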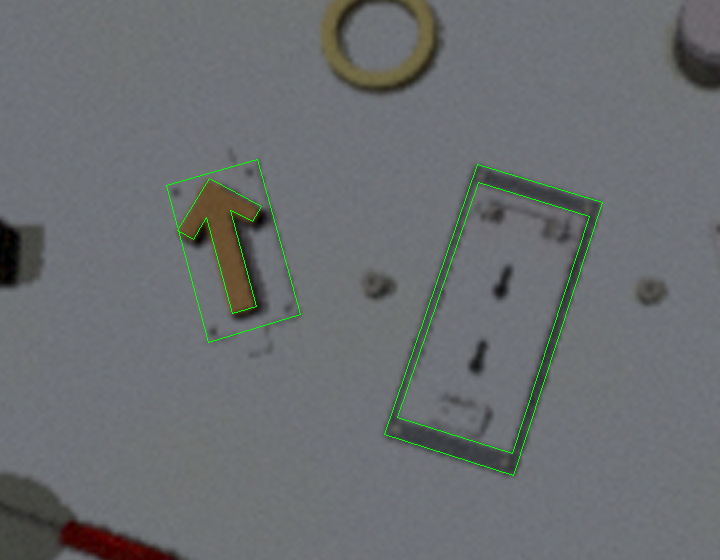

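```bash
cat > st.py <<'E'
from h import *
def toolpose():
    s=state();return np.array(s["ee_pos"]),R.from_rotvec(s["tcp_rot"]).as_matrix(),s
def tgtR(yaw,pitch,sgn=1):
    # tile rotation: yaw about z, then pitch: raise +x by pitch
    Rt=R.from_euler("ZY",[yaw,-pitch],degrees=True).as_matrix()
    return Rt, np.stack([np.cross(-Rt[:,2],sgn*Rt[:,1]),-Rt[:,2],sgn*Rt[:,1]],1)
def delta(pos,yaw,pitch,sgn=1):
    p,M,s=toolpose(); _,G=tgtR(yaw,pitch,sgn)
    w=np.degrees(R.from_matrix(G@M.T).as_rotvec())
    print("d",(np.array(pos)-p).round(1),"w",w.round(2),"F",s["contact_force"].round(1),"tq",s["ft_torque"].round(2),"gap",round(s["finger_gap"],1),"t",s["time_s"])
if __name__=="__main__":
    p,M,s=toolpose(); print(M.round(3),s["qpos"].round(3))
E
python3 - <<'E'
from st import *
p,M,s=toolpose(); print(M.round(3))
for sg in(1,-1): delta([552.2,243,120],19.8,0,sg)
E
```

```text
[[ 0.943  0.     0.333]
 [-0.333  0.     0.943]
 [-0.    -1.     0.   ]]
d [ 343.9 -346.3 -111.3] w [-0.   -0.   39.27] F [ 0.9  0.  -0.2] tq [-0.02 -0.08  0.03] gap 85.2 t 1.2
d [ 343.9 -346.3 -111.3] w [  -0.      0.   -140.73] F [ 0.9  0.  -0.2] tq [-0.02 -0.08  0.03] gap 85.2 t 1.2
```

Emit:
servo_tool(plan=[[[0,0,5],[43,-43,-5],85],[[0,0,5],[43,-43,-5],85],[[0,0,5],[43,-43,-5],85],[[0,0,5],[43,-43,-5],70],[[0,0,5],[43,-43,-15],60],[[0,0,5],[43,-43,-15],60],[[0,0,5],[43,-43,-20],60],[[0,0,4],[43,-45,-20],60]], squeeze=40)

```text
time_s: 2.0
ee_pos: [486.3, 309.8, 161.8]
tcp_rot: [-1.544, -0.297, 0.291]
contact_force: [1.1, 1.3, 1.6]
finger_gap: 60.0
```

```bash
python3 - <<'E'
from st import *
delta([552.2,243,60],19.8,0)
E
```

```text
d [  65.9  -66.8 -101.8] w [-0.4   0.17 -1.69] F [1.1 1.3 1.6] tq [ 0.05  0.02 -0.07] gap 60.0 t 2.0
```

Emit:
servo_tool(plan=[[[0,0,-1],[25,-25,-20],60],[[0,0,0],[20,-20,-20],60],[[0,0,0],[14,-14,-25],60],[[0,0,0],[7,-8,-20],60],[[0,0,0],[0,0,-15],60],[[0,0,0],[0,0,0],60],[[0,0,0],[0,0,0],60],[[0,0,0],[0,0,0],60]])

```text
time_s: 2.8
ee_pos: [559.9, 234.1, 57.7]
tcp_rot: [-1.547, -0.282, 0.272]
contact_force: [0.6, -0.1, 0.5]
finger_gap: 59.9
```

```bash
python3 - <<'E'
from st import *
delta([552.2,243,7],19.8,0)
for n in C:
    im=cams.grab_frame(n); cv2.imwrite(f"pics/{n}1.png",im[:,:,::-1])
    c=proj([560,245,30],n)[0].astype(int)
    cv2.imwrite(f"pics/{n}1z.png",cv2.resize(im[max(c[1]-60,0):c[1]+60,c[0]-80:c[0]+80,::-1],None,fx=5,fy=5,interpolation=cv2.INTER_CUBIC))
E
```

```text
d [ -7.7   8.9 -50.7] w [-0.41  0.31 -0.42] F [ 0.6 -0.1  0.5] tq [ 0.03 -0.01  0.05] gap 59.9 t 2.8
```

View pics/scene1z.png

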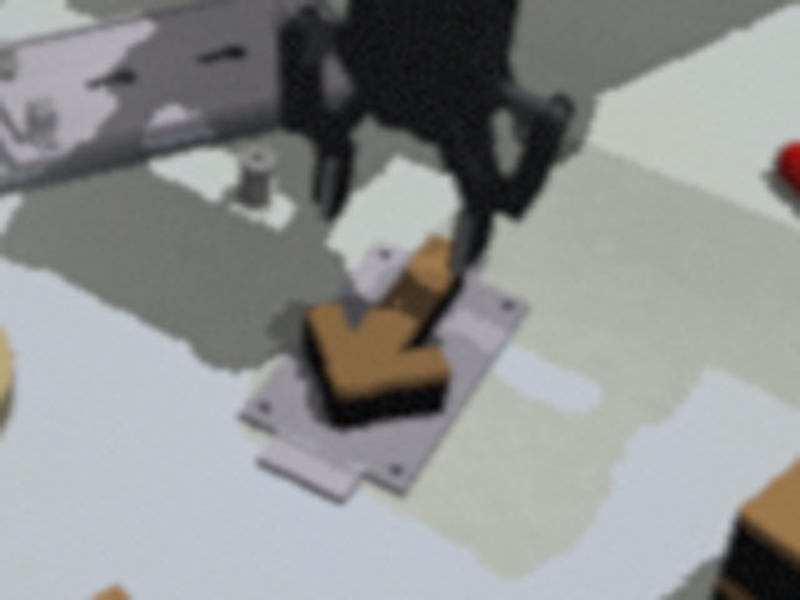

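The gripper is above the shaft at scene-zoom (400,260), with the fingers straddling it. The standoff is clear of the left finger. I'll correct the offset and descend.

Emit:
servo_tool(plan=[[[0,0,0],[-4,4,-5],60],[[0,0,0],[-3,4,-5],60],[[0,0,0],[0,0,-10],55],[[0,0,0],[0,0,-10],50],[[0,0,0],[0,0,-8],50],[[0,0,0],[0,0,0],50],[[0,0,0],[0,0,0],50],[[0,0,0],[0,0,0],50]])

```text
time_s: 3.7
ee_pos: [552.0, 243.8, 17.1]
tcp_rot: [-1.547, -0.284, 0.272]
contact_force: [0.7, 0.4, 0.9]
finger_gap: 49.6
```

```bash
python3 - <<'E'
from st import *
delta([552.2,243,7],19.8,0)
E
```

```text
d [  0.2  -0.8 -10.1] w [-0.43  0.38 -0.5 ] F [0.7 0.4 0.9] tq [0.01 0.06 0.01] gap 49.6 t 3.7
```

Emit:
servo_tool(plan=[[[-0.4,0.4,-0.5],[0,0,-5],45],[[0,0,0],[0,-0.6,-4],40],[[0,0,0],[0,0,0],35],[[0,0,0],[0,0,0],25],[[0,0,0],[0,0,0],15],[[0,0,0],[0,0,0],10],[[0,0,0],[0,0,0],10],[[0,0,0],[0,0,0],10]])

```text
time_s: 4.5
ee_pos: [552.7, 243.1, 8.1]
tcp_rot: [-1.554, -0.271, 0.27]
contact_force: [0.5, -0.3, -1.4]
finger_gap: 20.9
```

```bash
python3 - <<'E'
from st import *
delta([552.2,243,7],19.8,0)
E
```

```text
d [-0.5 -0.1 -1.1] w [-0.02  0.03  0.06] F [ 0.5 -0.3 -1.4] tq [ 0.01 -0.01  0.  ] gap 20.9 t 4.5
```

```bash
cat >> st.py <<'E'
BR=[519.7,12.5,-14.8]; TCPT=np.array([-19.5,0,8.1])
def tcp_for(ex,ez,pitch,ey=0,yaw0=0,br=None,tcpt=None):
    """ear tip (tile -97,0,0) at bracket ex, ey, seat height ez"""
    b=br or BR; t=TCPT if tcpt is None else tcpt
    Rt,_=tgtR(b[2]+yaw0,pitch); Rb=R.from_euler("z",b[2],degrees=True).as_matrix()
    e=np.array([b[0],b[1],15])+Rb@np.array([ex,ey,ez])
    return e+Rt@(t-np.array([-97,0,0]))
def goto(ex,ez,pitch,**k):
    p=tcp_for(ex,ez,pitch,**k); delta(p,BR[2]+k.get("yaw0",0),pitch); return p
def where():
    """current ear tip, and wide ear in bracket frame by tool pose"""
    p,M,s=toolpose(); Rt=np.stack([M[:,0]*0,M[:,2],-M[:,1]],1); Rt[:,0]=np.cross(Rt[:,1],Rt[:,2])
    Rb=R.from_euler("z",BR[2],degrees=True).as_matrix()
    f=lambda q:(Rb.T@(p+Rt@(np.array(q)-TCPT)-np.array([BR[0],BR[1],15]))).round(1)
    e=R.from_matrix(Rb.T@Rt).as_euler("ZYX",degrees=True).round(2)
    print("ear",f([-97,0,0]),"wide",f([95,0,0]),"yaw,pitchdown,roll",e,"F",s["contact_force"].round(1),"Fbr",(Rb.T@s["contact_force"]).round(1),"tq",s["ft_torque"].round(2),"gap",round(s["finger_gap"],1),"t",round(s["time_s"],2))
E
python3 - <<'E'
from st import *
where();print(goto(-65,45,10))
E
```

```text
ear [-90.9 187.5 -15. ] wide [ 67.3 296.3 -14.9] yaw,pitchdown,roll [ 3.454e+01 -3.000e-02  1.000e-02] F [ 0.5 -0.3 -1.4] Fbr [ 0.6 -0.2 -1.4] tq [ 0.01 -0.01  0.  ] gap 20.9 t 4.5
d [ -23.4 -233.2   73.3] w [  0.42 -10.11 -34.45] F [ 0.5 -0.3 -1.4] tq [ 0.01 -0.01  0.  ] gap 20.9 t 4.5
[529.28706966   9.96698693  81.43467657]
```

Emit:
servo_tool(plan=[[[0,0,0],[0,0,3],10],[[0,0,0],[0,0,8],10],[[0,0,0],[0,0,15],10],[[0,0,0],[0,0,20],10],[[0,0,0],[0,0,20],10],[[0,0,0],[0,0,8],10],[[0,0,0],[0,0,0],10],[[0,0,0],[0,0,0],10]], squeeze=60)

```text
time_s: 5.3
ee_pos: [551.3, 242.6, 86.2]
tcp_rot: [-1.554, -0.269, 0.272]
contact_force: [-0.9, -0.2, -4.3]
finger_gap: 21.0
```

```bash
python3 - <<'E'
from st import *
where();goto(-65,45,10)
E
```

```text
ear [-92.1 186.6  63.2] wide [ 66.1 295.5  62.9] yaw,pitchdown,roll [3.454e+01 8.000e-02 1.000e-02] F [-0.9 -0.2 -4.3] Fbr [-0.8 -0.4 -4.3] tq [-0.01  0.08 -0.03] gap 21.0 t 5.3
d [ -22.  -232.6   -4.8] w [  0.43 -10.23 -34.45] F [-0.9 -0.2 -4.3] tq [-0.01  0.08 -0.03] gap 21.0 t 5.3
```

Emit:
servo_tool(plan=[[[0,-1.5,-5],[-4,-30,3],10],[[0,-1.5,-5],[-4,-38,2],10],[[0,-1.5,-5],[-4,-38,0],10],[[0,-1.5,-5],[-4,-38,0],10],[[0,-1.5,-5],[-3,-38,0],10],[[0,-1.5,-5],[-2,-30,0],10],[[0,-1,-3],[-1,-10,0],10],[[0,0,0],[0,0,0],10]])

```text
time_s: 6.1
ee_pos: [524.0, 13.6, 84.8]
tcp_rot: [-1.588, 0.068, -0.331]
contact_force: [0.8, 0.9, -3.3]
finger_gap: 21.1
```

```bash
python3 - <<'E'
from st import *
where();goto(-65,45,10)
E
```

```text
ear [-71.1   1.7  48.8] wide [118.1   2.6  81. ] yaw,pitchdown,roll [ 0.28 -9.66 -0.51] F [ 0.8  0.9 -3.3] Fbr [ 0.5  1.  -3.3] tq [ 0.06  0.27 -0.03] gap 21.1 t 6.1
d [ 5.3 -3.6 -3.4] w [ 0.4  -0.46 -0.2 ] F [ 0.8  0.9 -3.3] tq [ 0.06  0.27 -0.03] gap 21.1 t 6.1
```

Emit:
servo_tool(plan=[[[0.4,-0.5,-0.2],[5,-3.5,-4],10],[[0,0,0],[0,0,-10],10],[[0,0,0],[0,0,-8],10],[[0,0,0],[0,0,0],10],[[0,0,0],[0,0,0],10],[[0,0,0],[0,0,0],10],[[0,0,0],[0,0,0],10],[[0,0,0],[0,0,0],10]])

```text
time_s: 6.9
ee_pos: [529.6, 12.6, 59.2]
tcp_rot: [-1.579, 0.062, -0.332]
contact_force: [0.2, -0.3, -3.3]
finger_gap: 21.0
```

```bash
cat > look.py <<'E'
import sys
from st import *
tag=sys.argv[1]; where()
p,M,s=toolpose(); Rt=np.stack([M[:,0]*0,M[:,2],-M[:,1]],1); Rt[:,0]=np.cross(Rt[:,1],Rt[:,2])
o=p-Rt@TCPT; q0=np.r_[o,R.from_matrix(Rt).as_rotvec()]
ims={}
for n in C:
    ims[n]=cams.grab_frame(n).copy(); cv2.imwrite(f"pics/{n}{tag}.png",ims[n][:,:,::-1])
Rb=R.from_euler("z",BR[2],degrees=True).as_matrix()
for sub in(["scene"],["top"],["scene","top"]):
    try:
        q,e=fit({n:ims[n] for n in sub},layers_arrow,q0,[0,1],[4,4],np.c_[ARW,np.full(9,20.)],m=3)
        print(sub,"offset vs kin, bracket frame",(Rb.T@(q[:3]-q0[:3])).round(2),e)
    except Exception as ex: print(sub,ex)
for n in C:
    k=5; im=ims[n][:,:,::-1]
    c=proj([BR[0],BR[1],25],n)[0].astype(int); x,y=c[0]-80,max(c[1]-60,0)
    big=cv2.resize(im[y:y+120,x:x+160],None,fx=k,fy=k,interpolation=cv2.INTER_CUBIC)
    cv2.imwrite(f"pics/{n}{tag}r.png",big)
    b=big.copy()
    d=lambda uv:cv2.polylines(b,[np.round((uv-[x,y]+.5)*k).astype(np.int32)],True,(0,255,0),1)
    d(proj(T(np.c_[ARW,np.full(9,33.)],q0),n)); d(proj(T(rect(75,42,5),q0),n)); d(proj(T(np.array([[-75,11,5],[-97,11,5],[-97,-11,5],[-75,-11,5.]]),q0),n)); d(proj(T(np.array([[75,22,5],[95,22,5],[95,-22,5],[75,-22,5.]]),q0),n))
    d(proj(T(rect(128,59,10),[BR[0],BR[1],0,0,0,np.radians(BR[2])]),n))
    cv2.imwrite(f"pics/{n}{tag}o.png",b)
E
python3 look.py 2
```

```text
ear [-65.4   2.   22.9] wide [123.8   3.4  55.8] yaw,pitchdown,roll [ 0.42 -9.88  0.02] F [ 0.2 -0.3 -3.3] Fbr [ 0.3 -0.2 -3.3] tq [0.02 0.29 0.03] gap 21.0 t 6.9
['scene'] offset vs kin, bracket frame [-2.36 -2.07  0.  ] 63.84816158511038
['top'] offset vs kin, bracket frame [-3.56 17.52  0.  ] 67.94460683946906
['scene', 'top'] offset vs kin, bracket frame [-1.53  1.32  0.  ] 143.30726255307468
```

View pics/scene2o.png

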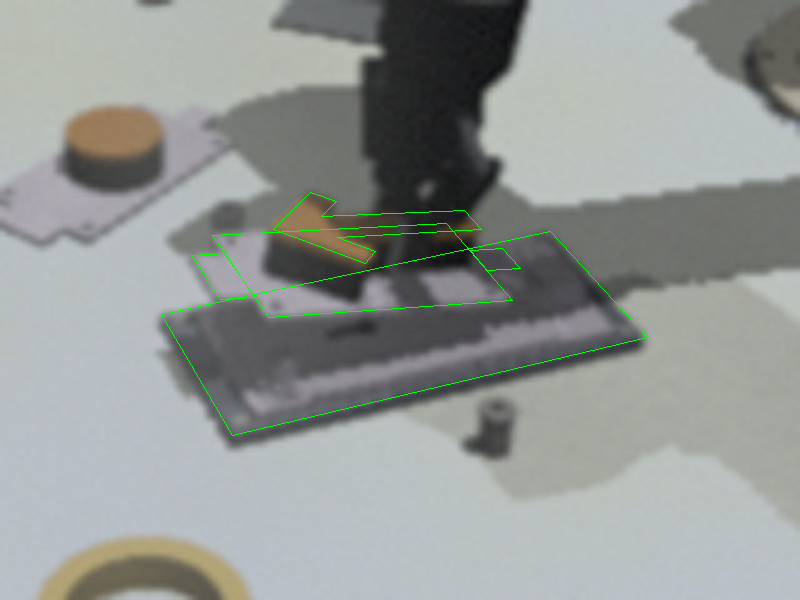

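View pics/top2o.png

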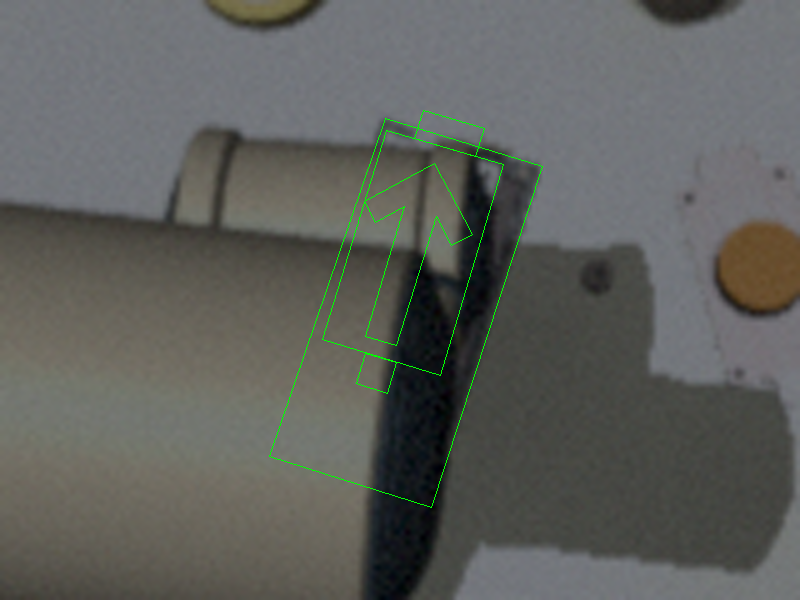

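```bash
python3 - <<'E'
from st import *
goto(-66,4,9.5)
E
```

```text
d [ -1.2  -2.3 -19.4] w [ 0.08  0.39 -0.42] F [ 0.1  0.2 -2.9] tq [0.05 0.28 0.  ] gap 20.8 t 7.0
```

Emit:
servo_tool(plan=[[[0.1,0.4,-0.4],[-0.5,-2.3,-4],10],[[0,0,0],[-0.5,0,-6],10],[[0,0,0],[0,0,-5],10],[[0,0,0],[0,0,-3],10],[[0,0,0],[0,0,0],10],[[0,0,0],[0,0,0],10],[[0,0,0],[0,0,0],10],[[0,0,0],[0,0,0],10]])

```text
time_s: 7.8
ee_pos: [528.5, 9.9, 39.5]
tcp_rot: [-1.578, 0.074, -0.332]
contact_force: [0.2, 0.0, -2.1]
finger_gap: 21.0
```

```bash
python3 look.py 3 && python3 - <<'E'
from st import *
goto(-66,2,9.5)
im=cv2.imread("pics/scene3.png"); c=proj([BR[0],BR[1],25],"scene")[0].astype(int)
x,y=c[0]-60,c[1]-40
b=cv2.resize(im[y:y+75,x:x+100],None,fx=8,fy=8,interpolation=cv2.INTER_CUBIC)
b=np.clip(255*(b/255.)**.6,0,255).astype(np.uint8)
cv2.imwrite("pics/scene3g.png",b)
E
```

```text
ear [-65.9  -0.3   3.8] wide [123.5  -0.4  35.2] yaw,pitchdown,roll [-0.04 -9.44  0.02] F [ 0.2  0.  -2.1] Fbr [ 0.2  0.1 -2.1] tq [0.05 0.24 0.  ] gap 21.0 t 7.8
['scene'] offset vs kin, bracket frame [-2.99 -0.06  0.  ] 63.728460094144936
['top'] offset vs kin, bracket frame [20.26 20.17  0.  ] 65.72798157820567
['scene', 'top'] offset vs kin, bracket frame [0.81 6.67 0.  ] 143.103826433153
d [-0.1  0.3 -1.7] w [-0.03 -0.05  0.03] F [-0.1  0.5 -2.3] tq [0.05 0.17 0.04] gap 21.0 t 7.9
```

View pics/scene3g.png

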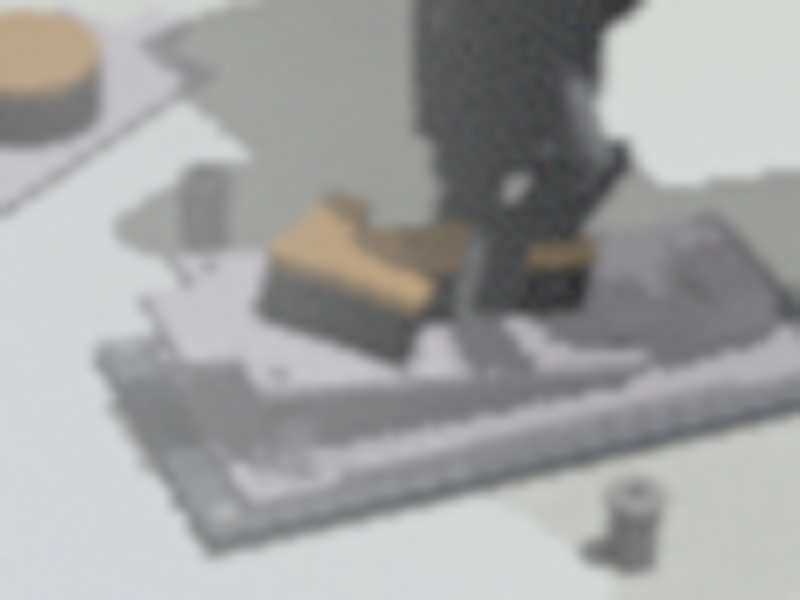

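View pics/scene3o.png

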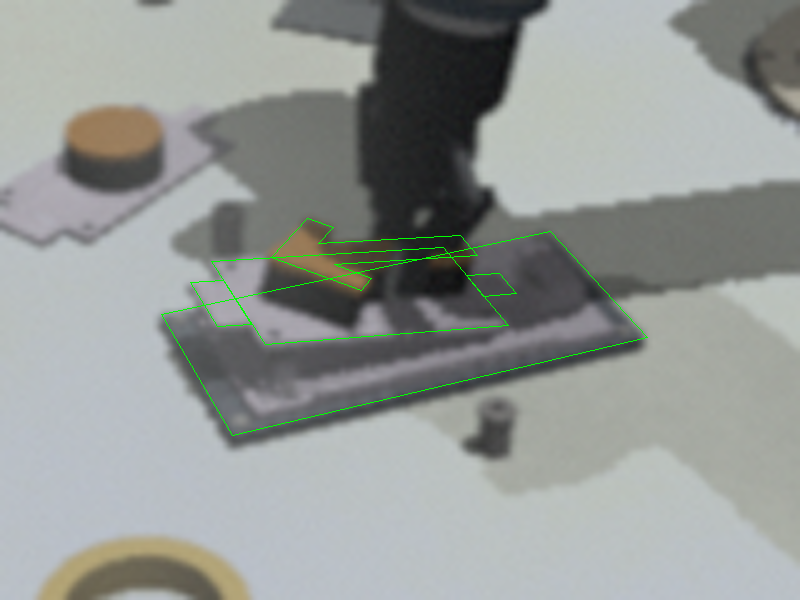

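The overlay matches the tile's tail, tip and head corners to about 1 px, so the grip is as planned. I'll lower it and begin sliding in.

Emit:
servo_tool(plan=[[[0,0,0],[0,0,-2],10],[[0,0,0],[-2.9,0.8,0],10],[[0,0,0],[-2.9,0.7,0],10],[[0,0,0],[-2.9,0.7,0],10],[[0,0,0],[-2.9,0.7,0],10],[[0,0,0],[0,0,0],10],[[0,0,0],[0,0,0],10],[[0,0,0],[0,0,0],10]])

```text
time_s: 8.7
ee_pos: [515.7, 13.1, 37.6]
tcp_rot: [-1.578, 0.074, -0.332]
contact_force: [0.3, 0.5, -2.8]
finger_gap: 21.1
```

```bash
python3 - <<'E'
from st import *
where(); goto(-90,2,9.5,ey=-.5)
E
```

```text
ear [-79.1  -0.4   1.9] wide [110.3  -0.5  33.4] yaw,pitchdown,roll [-0.03 -9.46  0.02] F [ 0.3  0.5 -2.8] Fbr [ 0.2  0.6 -2.8] tq [0.05 0.23 0.01] gap 21.1 t 8.7
d [-10.6   2.7   0.2] w [-0.03 -0.04  0.02] F [ 0.3  0.5 -2.8] tq [0.05 0.23 0.01] gap 21.1 t 8.7
```

Emit:
servo_tool(plan=[[[0,0,0],[-2,0.5,0],10],[[0,0,0],[-2,0.5,0],10],[[0,0,0],[-2,0.5,0],10],[[0,0,0],[-2,0.5,0],10],[[0,0,0],[-2,0.5,0],10],[[0,0,0],[0,0,0],10],[[0,0,0],[0,0,0],10],[[0,0,0],[0,0,0],10]])

```text
time_s: 9.5
ee_pos: [509.5, 15.2, 38.7]
tcp_rot: [-1.578, 0.067, -0.339]
contact_force: [2.3, -1.0, -6.7]
finger_gap: 20.6
```

```bash
python3 - <<'E'
from st import *
where()
E
```

```text
ear [-85.5   0.    2.3] wide [103.6  -0.   35.5] yaw,pitchdown,roll [-0.03 -9.95  0.11] F [ 2.3 -1.  -6.7] Fbr [ 2.5 -0.3 -6.7] tq [-0.27 -0.32  0.06] gap 20.6 t 9.5
```

```bash
python3 - <<'E'
from st import *
goto(-85.5,1,8.5,ey=-.3)
goto(-95.5,1,8.5,ey=-.3)
E
```

```text
d [ 0.4 -0.4 -3.2] w [0.27 1.43 0.01] F [ 2.3 -1.  -6.7] tq [-0.27 -0.32  0.06] gap 20.6 t 9.5
d [-9.3  2.2 -3.2] w [0.27 1.43 0.01] F [ 2.3 -1.  -6.7] tq [-0.27 -0.32  0.06] gap 20.6 t 9.5
```

Emit:
servo_tool(plan=[[[0.3,1.4,0],[0,0,-2.5],10],[[0,0,0],[0,0,-0.5],10],[[0,0,0],[0,0,0],10],[[0,0,0],[-3,0.6,0],10],[[0,0,0],[-3,0.6,0],10],[[0,0,0],[-3,0.6,0],10],[[0,0,0],[0,0,0],10],[[0,0,0],[0,0,0],10]])

```text
time_s: 10.3
ee_pos: [501.2, 17.1, 36.1]
tcp_rot: [-1.576, 0.083, -0.323]
contact_force: [5.1, -1.9, -6.9]
finger_gap: 20.9
```

```bash
python3 - <<'E'
from st import *
where(); goto(-95.5,1,8.5,ey=-.3)
E
```

```text
ear [-94.4  -0.2   1.3] wide [95.3 -0.3 30.5] yaw,pitchdown,roll [-0.02 -8.76  0.08] F [ 5.1 -1.9 -6.9] Fbr [ 5.4 -0.6 -6.9] tq [-0.19 -0.76  0.  ] gap 20.9 t 10.3
d [-0.9  0.2 -0.6] w [-0.01  0.28  0.01] F [ 5.1 -1.9 -6.9] tq [-0.19 -0.76  0.  ] gap 20.9 t 10.3
```

Emit:
servo_tool(plan=[[[0,0.3,0],[-2,0.5,-0.5],10],[[0,0,0],[-2,0.5,0],10],[[0,0,0],[-2,0.5,0],10],[[0,0,0],[0,0,0],10],[[0,0,0],[0,0,0],10],[[0,0,0],[0,0,0],10],[[0,0,0],[0,0,0],10],[[0,0,0],[0,0,0],10]])

```text
time_s: 11.1
ee_pos: [496.6, 18.4, 35.9]
tcp_rot: [-1.577, 0.084, -0.321]
contact_force: [3.9, -1.7, -8.6]
finger_gap: 21.1
```

```bash
python3 look.py 4; python3 - <<'E'
from st import *
im=cv2.imread("pics/scene4.png"); c=proj([BR[0],BR[1],25],"scene")[0].astype(int)
x,y=c[0]-55,c[1]-40
b=cv2.resize(im[y:y+75,x:x+100],None,fx=8,fy=8,interpolation=cv2.INTER_CUBIC)
b=np.clip(255*(b/255.)**.6,0,255).astype(np.uint8)
cv2.imwrite("pics/scene4g.png",b)
E
```

```text
ear [-99.3  -0.2   1.2] wide [90.5 -0.2 30.2] yaw,pitchdown,roll [ 0.01 -8.66  0.02] F [ 3.9 -1.7 -8.6] Fbr [ 4.2 -0.6 -8.6] tq [-0.3  -0.79 -0.02] gap 21.1 t 11.1
['scene'] offset vs kin, bracket frame [-1.62  1.85  0.  ] 64.2648823747262
['top'] offset vs kin, bracket frame [-15.52  23.09   0.  ] 64.66216455996874
['scene', 'top'] offset vs kin, bracket frame [-22.7   22.05   0.  ] 136.33518210957897
```

View pics/scene4g.png

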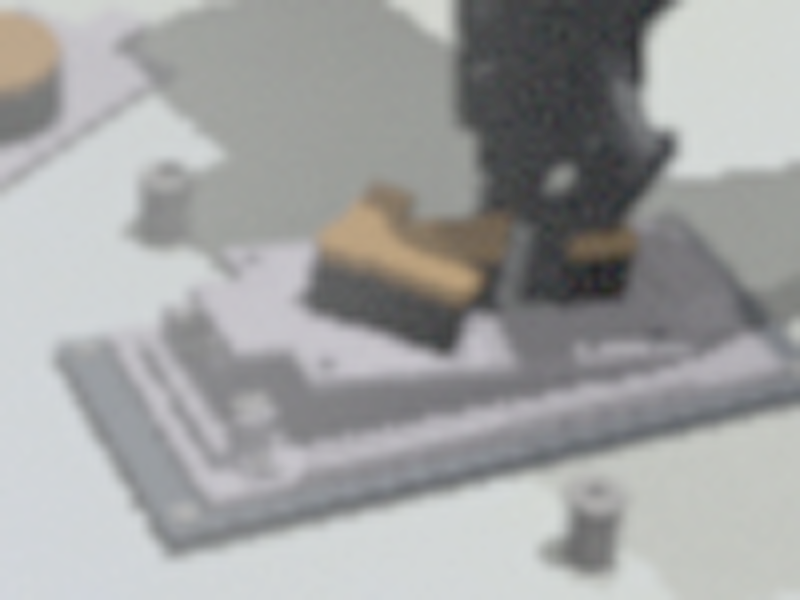

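View pics/scene4o.png

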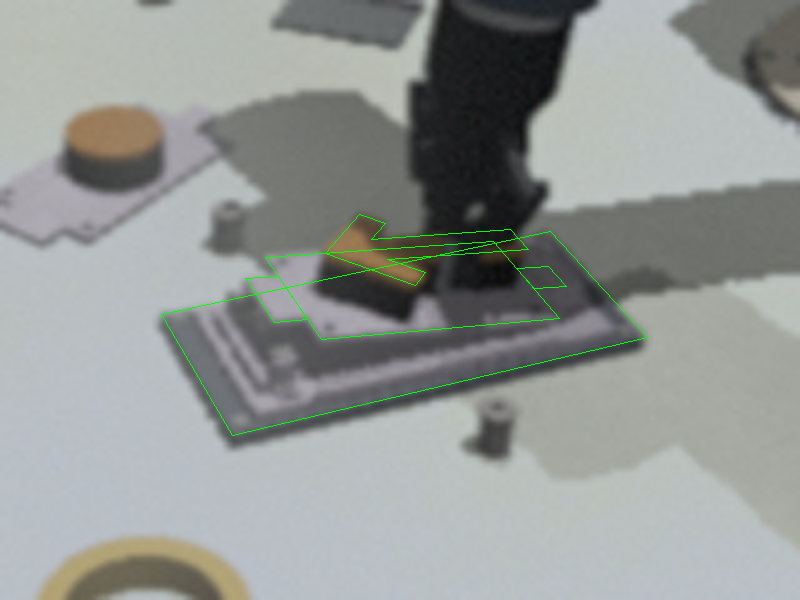

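The narrow ear is under the bridge near its back wall, and the wide ear is above and between the clips. I'll push gently to feel the wall.

Emit:
servo_tool(plan=[[[0,0,0],[-1.5,0.4,0],10],[[0,0,0],[-1.5,0.4,0],10],[[0,0,0],[0,0,0],10],[[0,0,0],[0,0,0],10],[[0,0,0],[0,0,0],10],[[0,0,0],[0,0,0],10],[[0,0,0],[0,0,0],10],[[0,0,0],[0,0,0],10]])

```text
time_s: 12.0
ee_pos: [496.5, 18.6, 36.7]
tcp_rot: [-1.577, 0.079, -0.325]
contact_force: [3.9, -2.8, -9.5]
finger_gap: 20.7
```

```bash
python3 - <<'E'
from st import *
where(); goto(-99,1,4.5,ey=-.2)
E
```

```text
ear [-99.3  -0.1   1.5] wide [90.4  0.  31.5] yaw,pitchdown,roll [ 0.04 -8.99  0.06] F [ 3.9 -2.8 -9.5] Fbr [ 4.5 -1.7 -9.5] tq [-0.49 -0.77 -0.  ] gap 20.7 t 12.0
d [ 1.5 -0.6 -6.5] w [ 1.09  4.36 -0.05] F [ 3.9 -2.8 -9.5] tq [-0.49 -0.77 -0.  ] gap 20.7 t 12.0
```

Emit:
servo_tool(plan=[[[0.25,1.1,0],[0.4,-0.1,-1.6],10],[[0.25,1.1,0],[0.4,-0.1,-1.6],10],[[0.25,1.1,0],[0.4,-0.1,-1.6],10],[[0.25,1.1,0],[0.4,-0.1,-1.6],10],[[0,0,0],[0,0,0],10],[[0,0,0],[0,0,0],10],[[0,0,0],[0,0,0],10],[[0,0,0],[0,0,0],10]])

```text
time_s: 12.8
ee_pos: [497.7, 18.4, 30.3]
tcp_rot: [-1.572, 0.143, -0.261]
contact_force: [4.3, -2.3, -6.2]
finger_gap: 20.9
```

```bash
python3 - <<'E'
from st import *
where(); goto(-98,0.5,3.5,ey=-.2)
E
```

```text
ear [-99.4  -0.    1.3] wide [92.   0.2 15.9] yaw,pitchdown,roll [ 0.07 -4.35 -0.09] F [ 4.3 -2.3 -6.2] Fbr [ 4.8 -1.1 -6.2] tq [-0.39 -0.7   0.07] gap 20.9 t 12.8
d [ 1.5 -0.7 -2. ] w [ 0.31  0.8  -0.07] F [ 4.3 -2.3 -6.2] tq [-0.39 -0.7   0.07] gap 20.9 t 12.8
```

Emit:
servo_tool(plan=[[[0.2,0.6,0],[0.6,-0.2,-1],10],[[0.2,0.6,0],[0.5,-0.2,-1],10],[[0,0,0],[0,0,0],10],[[0,0,0],[0,0,0],10],[[0,0,0],[0,0,0],10],[[0,0,0],[0,0,0],10],[[0,0,0],[0,0,0],10],[[0,0,0],[0,0,0],10]])

```text
time_s: 13.6
ee_pos: [497.9, 18.4, 28.1]
tcp_rot: [-1.568, 0.162, -0.241]
contact_force: [1.9, -0.2, -5.7]
finger_gap: 20.7
```

```bash
python3 - <<'E'
from st import *
where(); goto(-98,0.5,3.,ey=-.2)
E
```

```text
ear [-99.6  -0.    1.1] wide [92.2  0.3 10.9] yaw,pitchdown,roll [ 0.09 -2.92 -0.01] F [ 1.9 -0.2 -5.7] Fbr [ 1.8  0.3 -5.7] tq [-0.16 -0.6   0.11] gap 20.7 t 13.6
d [ 1.4 -0.7 -0.5] w [-0.02 -0.08 -0.09] F [ 1.9 -0.2 -5.7] tq [-0.16 -0.6   0.11] gap 20.7 t 13.6
```

Emit:
servo_tool(plan=[[[0,0,0],[0,0,0],28],[[0,0,0],[0,0,0],36],[[0,0,0],[0,0,0],40],[[0,0,0],[0,0,4],40],[[0,0,0],[0,0,10],40],[[0,0,0],[0,0,15],40],[[0,0,0],[0,0,15],40],[[0,0,0],[0,0,8],40]])

```text
time_s: 14.4
ee_pos: [495.7, 18.6, 83.3]
tcp_rot: [-1.568, 0.166, -0.239]
contact_force: [-0.5, -0.6, -1.1]
finger_gap: 40.1
```

```bash
cat > look2.py <<'E'
import sys
from st import *
tag=sys.argv[1]; where()
im=cams.grab_frame("scene").copy(); cv2.imwrite(f"pics/scene{tag}.png",im[:,:,::-1])
Rb=R.from_euler("z",BR[2],degrees=True).as_matrix()
# fit tile pose x,y,pitch with ear tip resting on seat
c=proj([BR[0],BR[1],25],"scene")[0].astype(int); x,y=c[0]-60,c[1]-40
b=cv2.resize(im[y:y+75,x:x+100,::-1],None,fx=8,fy=8,interpolation=cv2.INTER_CUBIC)
b=np.clip(255*(b/255.)**.6,0,255).astype(np.uint8)
cv2.imwrite(f"pics/scene{tag}g.png",b)
# overlay of fitted tile
o=b.copy(); pit=float(sys.argv[2]) if len(sys.argv)>2 else 0
ex=-97; Rt,_=tgtR(BR[2],pit); org=np.array([BR[0],BR[1],15])+Rb@[ex,0,0]+Rt@[97,0,0]; q0=np.r_[org,R.from_matrix(Rt).as_rotvec()]
d=lambda uv:cv2.polylines(o,[np.round((uv-[x,y]+.5)*8).astype(np.int32)],True,(0,255,0),1)
d(proj(T(np.c_[ARW,np.full(9,33.)],q0),"scene")); d(proj(T(rect(75,42,5),q0),"scene")); d(proj(T(np.array([[75,22,5],[95,22,5],[95,-22,5],[75,-22,5.]]),q0),"scene"))
cv2.imwrite(f"pics/scene{tag}o.png",o)
E
python3 look2.py 5 3; python3 - <<'E'
from st import *
# press target: head tile(44,0,33), pitch 3, ear tip -99
Rt,_=tgtR(BR[2],3); Rb=R.from_euler("z",BR[2],degrees=True).as_matrix()
P=np.array([BR[0],BR[1],15])+Rb@np.array([-99,0,0.5])+Rt@np.array([141,0,33]); print(P)
delta(P+[0,0,15],BR[2],0)
E
```

```text
ear [-101.8   -0.3   56.6] wide [90.  -0.1 65.6] yaw,pitchdown,roll [ 0.06 -2.68 -0.04] F [-0.5 -0.6 -1.1] Fbr [-0.3 -0.7 -1.1] tq [-0.01  0.04  0.  ] gap 40.1 t 14.4
[558.44996995   2.26181632  55.83414448]
d [ 62.3 -16.3 -13.3] w [ 0.73  2.66 -0.06] F [2.1 1.  1.9] tq [ 0.02 -0.01  0.  ] gap 39.7 t 14.45
```

View pics/scene5o.png

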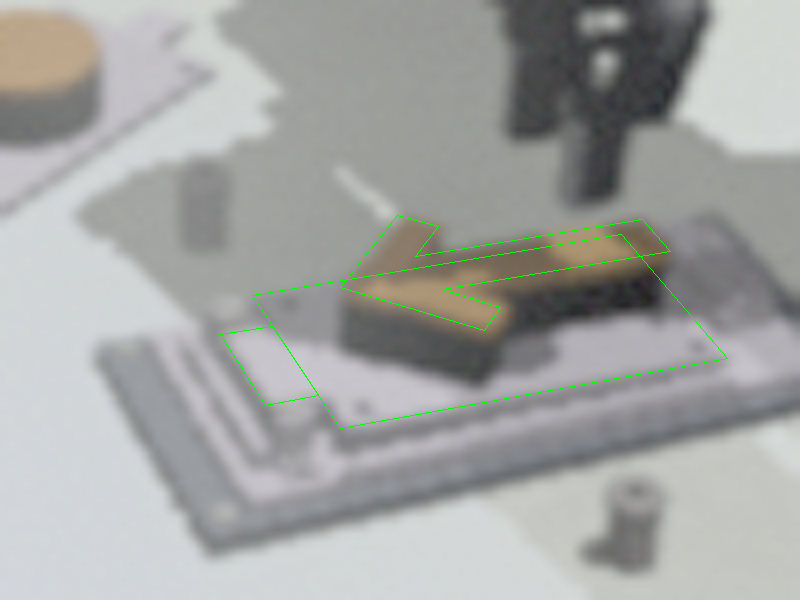

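The tile rests as predicted: the ear is in the bridge and the wide ear sits on the clip flares. I'll close the fingers and move over the head.

Emit:
servo_tool(plan=[[[0.2,0.8,0],[10,-2.5,0],20],[[0.2,0.8,0],[16,-4,0],5],[[0.2,0.7,0],[16,-4,0],0],[[0.1,0.4,0],[10,-3,0],0],[[0,0,0],[5,-1,0],0],[[0,0,0],[0,0,-5],0],[[0,0,0],[0,0,-4],0],[[0,0,0],[0,0,0],0]])

```text
time_s: 15.25
ee_pos: [552.8, 4.1, 74.8]
tcp_rot: [-1.562, 0.204, -0.199]
contact_force: [0.0, 0.8, 0.0]
finger_gap: 0.2
```

```bash
python3 - <<'E'
from st import *
delta([558.4,2.3,56],BR[2],0)
E
```

```text
d [  5.6  -1.8 -18.8] w [-0.01 -0.18 -0.08] F [0.  0.8 0. ] tq [-0.01  0.   -0.05] gap 0.2 t 15.25
```

Emit:
servo_tool(plan=[[[0,0,0],[3,-1,-5],0],[[0,0,0],[2.5,-1,-5],0],[[0,0,0],[0,0,-4],0],[[0,0,0],[0,0,-2],0],[[0,0,0],[0,0,-2],0],[[0,0,0],[0,0,0],0],[[0,0,0],[0,0,0],0],[[0,0,0],[0,0,0],0]])

```text
time_s: 16.05
ee_pos: [557.6, 2.3, 55.1]
tcp_rot: [-1.562, 0.204, -0.198]
contact_force: [-0.9, 0.2, 0.1]
finger_gap: 0.1
```

Emit:
servo_tool(plan=[[[0,0,0],[0,0,-1.5],0],[[0,0,0],[0,0,-1.5],0],[[0,0,0],[0,0,-1],0],[[0,0,0],[0,0,-1],0],[[0,0,0],[0,0,0],0],[[0,0,0],[0,0,0],0],[[0,0,0],[0,0,0],0],[[0,0,0],[0,0,0],0]])

```text
time_s: 16.85
ee_pos: [558.0, 2.4, 53.8]
tcp_rot: [-1.562, 0.202, -0.201]
contact_force: [0.8, 0.9, 0.1]
finger_gap: -0.2
```

Emit:
servo_tool(plan=[[[0,0,0],[0,0,-2],0],[[0,0,0],[0,0,-2],0],[[0,0,0],[0,0,-2],0],[[0,0,0],[0,0,-2],0],[[0,0,0],[0,0,-2],0],[[0,0,0],[0,0,-2],0],[[0,0,0],[0,0,-2],0],[[0,0,0],[0,0,-2],0]])

```text
time_s: 17.65
ee_pos: [558.8, 2.2, 47.8]
tcp_rot: [-1.562, 0.196, -0.205]
contact_force: [-13.0, 1.0, 49.5]
finger_gap: -0.3
```

It seated: the head top is at 47.8 mm against a nominal 48, and the force rose once it was down. I'll back off and check.

Emit:
servo_tool(plan=[[[0,0,0],[0,0,2],0],[[0,0,0],[0,0,6],0],[[0,0,0],[0,0,15],0],[[0,0,0],[-5,0,30],0],[[0,0,0],[-15,20,35],0],[[0,0,0],[-20,40,35],0],[[0,0,0],[-20,45,20],0],[[0,0,0],[0,0,0],0]])

```text
time_s: 18.45
ee_pos: [499.5, 102.8, 190.7]
tcp_rot: [-1.561, 0.2, -0.207]
contact_force: [0.6, -0.6, -0.3]
finger_gap: 0.1
```

Emit:
servo_tool(plan=[[[0,0,0],[-20,45,10],0],[[0,0,0],[-20,45,10],0],[[0,0,0],[-15,45,0],0],[[0,0,0],[-15,45,0],0],[[0,0,0],[-10,45,0],0],[[0,0,0],[-10,40,0],0],[[0,0,0],[0,20,0],0],[[0,0,0],[0,0,0],0]])

```text
time_s: 19.25
ee_pos: [407.5, 393.6, 210.4]
tcp_rot: [-1.561, 0.199, -0.209]
contact_force: [0.5, -0.7, 0.8]
finger_gap: 0.1
```

```bash
python3 look2.py 6 0; python3 - <<'E'
from st import *
ims={"scene":cv2.imread("pics/scene6.png")[:,:,::-1],"top":cams.grab_frame("top").copy()}
cv2.imwrite("pics/top6.png",ims["top"][:,:,::-1])
Rb=R.from_euler("z",BR[2],degrees=True).as_matrix()
for sub in(["scene"],["top"],["scene","top"]):
    q,e=fit({n:ims[n] for n in sub},layers_arrow,[BR[0],BR[1],15,0,0,np.radians(BR[2])],[0,1,5],[3,3,.05],np.c_[ARW,np.full(9,20.)])
    b,e2=fit({n:ims[n] for n in sub},layers_brk,[BR[0],BR[1],0,0,0,np.radians(BR[2])],[0,1,5],[3,3,.05],rect(128,59,10))
    print(sub,"tile",(Rb.T@(q[:3]-[BR[0],BR[1],15])).round(2),np.degrees(q[5]).round(2),"brk",b[:2].round(1),e)
q,e=fit({"scene":ims["scene"]},layers_arrow,[BR[0],BR[1],15,0,0,np.radians(BR[2])],[0,1,2,5],[3,3,3,.05],np.c_[ARW,np.full(9,20.)]);print(q,e)
im=ims["top"][:,:,::-1]; c=proj([BR[0],BR[1],25],"top")[0].astype(int)
cv2.imwrite("pics/top6z.png",cv2.resize(im[max(c[1]-60,0):c[1]+60,c[0]-80:c[0]+80],None,fx=5,fy=5,interpolation=cv2.INTER_CUBIC))
E
```

```text
ear [-283.2  339.9  186.8] wide [-91.2 339.6 188. ] yaw,pitchdown,roll [-0.09 -0.37  0.08] F [ 0.5 -0.7  0.8] Fbr [ 0.7 -0.5  0.8] tq [-0.06  0.06 -0.03] gap 0.1 t 19.25
['scene'] tile [-2.03  0.61  0.  ] -14.5 brk [520.3  11.7] 36.26172877075551
['top'] tile [-2.55 -0.71  0.  ] -14.03 brk [518.8  13.7] 30.279171215435923
['scene', 'top'] tile [-2.27  0.25  0.  ] -13.68 brk [519.7  12.6] 67.69833308628981
[ 5.17854256e+02  1.37058757e+01  1.47446507e+01  0.00000000e+00
  0.00000000e+00 -2.45612178e-01] 36.36000207612745
```

View pics/scene6g.png

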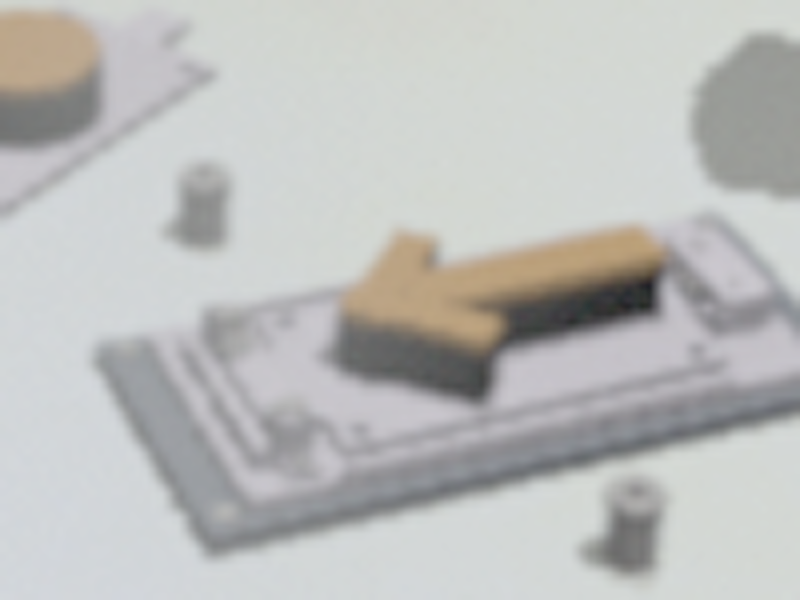

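View pics/scene6o.png

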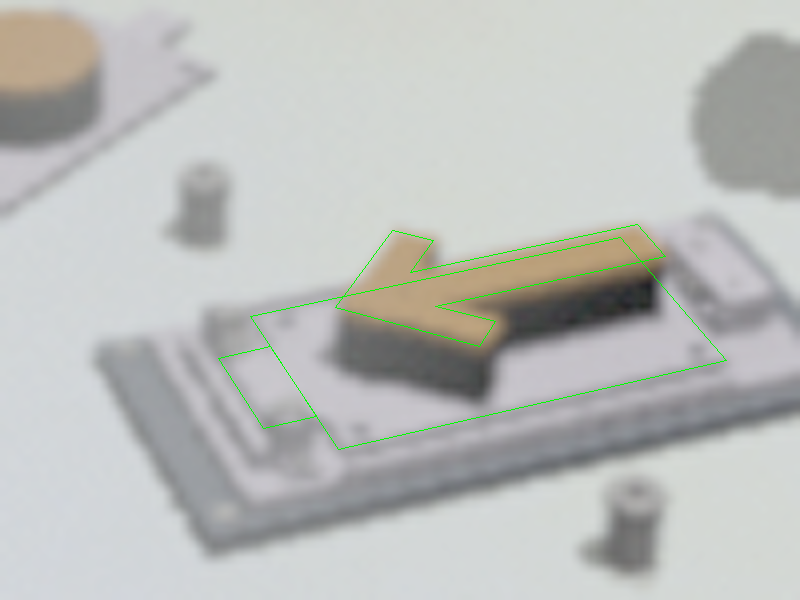

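View pics/top6z.png

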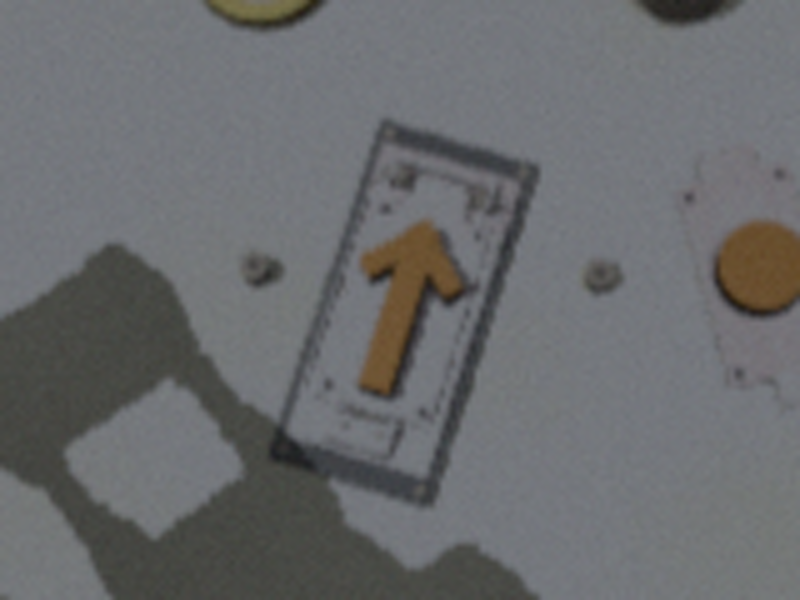

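View pics/scene6.png

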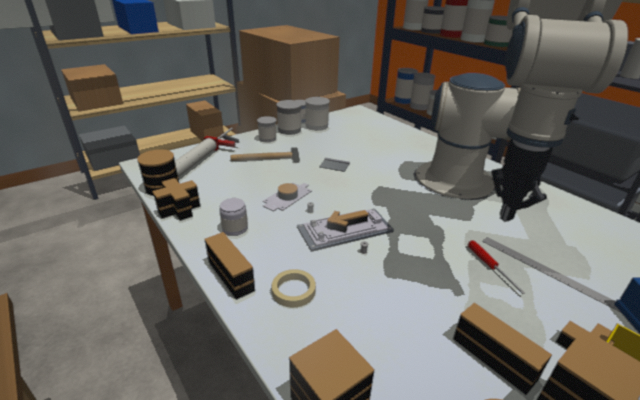

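Seen from both cameras, the tile sits flat (fitted height 14.7 mm against 15) and the ear is under the clips. It lies 2–3 mm toward the bridge, probably touching the back wall, so the wide ear is close to its 6 mm limit. There is time for a light nudge of 1–2 mm on the arrow's tail to centre it.

```bash
python3 - <<'E'
from st import *
Rb=R.from_euler("z",BR[2],degrees=True).as_matrix()
for z in(70,38): 
  P=np.array([BR[0],BR[1],0])+Rb@np.array([-86,0,z]); print(P); delta(P,BR[2],0)
E
```

```text
[436.55318858  34.46833518  70.        ]
d [  28.9 -356.7 -140.3] w [0.08 0.33 0.18] F [-0.1 -1.  -0.1] tq [-0.04 -0.02 -0.01] gap 0.0 t 19.35
[436.55318858  34.46833518  38.        ]
d [  28.9 -356.7 -172.3] w [0.08 0.33 0.18] F [-0.1 -1.  -0.1] tq [-0.04 -0.02 -0.01] gap 0.0 t 19.35
```

Emit:
servo_tool(plan=[[[0,0.3,0.2],[4,-40,0],0],[[0,0,0],[4,-48,0],0],[[0,0,0],[4,-48,0],0],[[0,0,0],[4,-48,-10],0],[[0,0,0],[4,-48,-15],0],[[0,0,0],[4,-48,-20],0],[[0,0,0],[2,-25,-15],0],[[0,0,0],[0,0,0],0]])

```text
time_s: 20.15
ee_pos: [430.9, 76.0, 151.6]
tcp_rot: [-1.563, 0.206, -0.21]
contact_force: [-0.0, 0.1, -0.0]
finger_gap: -0.1
```

```bash
python3 - <<'E'
from st import *
delta([436.6,34.5,70],BR[2],0)
E
```

```text
d [  5.7 -41.5 -81.6] w [0.13 0.12 0.37] F [-0.   0.1 -0. ] tq [-0.01  0.01  0.  ] gap -0.1 t 20.15
```

Emit:
servo_tool(plan=[[[0,0,0.4],[3,-18,-15],0],[[0,0,0],[2,-15,-20],0],[[0,0,0],[0,-6,-20],0],[[0,0,0],[0,0,-15],0],[[0,0,0],[0,0,-5],0],[[0,0,0],[0,0,0],0],[[0,0,0],[0,0,0],0],[[0,0,0],[0,0,0],0]])

```text
time_s: 20.95
ee_pos: [435.1, 31.4, 77.4]
tcp_rot: [-1.563, 0.205, -0.213]
contact_force: [0.2, 0.0, 0.9]
finger_gap: 0.0
```

```bash
python3 - <<'E'
from st import *
delta([436.6,34.5,40],BR[2],0)
E
```

```text
d [  1.5   3.1 -37.4] w [0.14 0.28 0.46] F [0.2 0.  0.9] tq [-0.01  0.03 -0.03] gap 0.0 t 20.95
```

Emit:
servo_tool(plan=[[[0.1,0.3,0.4],[0.5,1.5,-8],0],[[0,0,0],[0,1,-12],0],[[0,0,0],[0,0,-10],0],[[0,0,0],[0,0,-5],0],[[0,0,0],[0,0,0],0],[[0,0,0],[0,0,0],0],[[0,0,0],[0,0,0],0],[[0,0,0],[0,0,0],0]])

```text
time_s: 21.75
ee_pos: [437.2, 34.6, 41.9]
tcp_rot: [-1.562, 0.199, -0.204]
contact_force: [0.6, 0.2, -0.6]
finger_gap: 0.1
```

```bash
python3 look2.py 7 0; python3 - <<'E'
from st import *
delta([436.6,34.5,40],BR[2],0)
E
```

```text
ear [-162.9    0.2   18.6] wide [29.1  0.5 19.1] yaw,pitchdown,roll [ 0.1  -0.17  0.01] F [ 0.6  0.2 -0.6] Fbr [ 0.5  0.4 -0.6] tq [-0.03  0.02 -0.01] gap 0.1 t 21.75
d [-0.6 -0.1 -1.9] w [ 0.04  0.17 -0.1 ] F [-0.1  0.4  0.3] tq [ 0.01 -0.02 -0.  ] gap -0.0 t 21.8
```

View pics/scene7g.png

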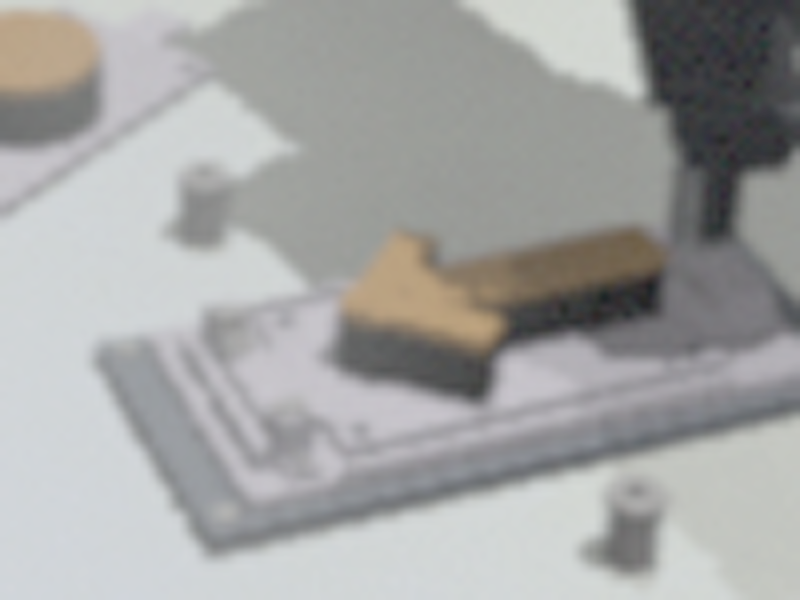

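The closed fingers stand just behind the tail (scene zoom (700,235)), above the bridge. Now a slow approach in +x.

Emit:
servo_tool(plan=[[[0,0,0],[1.9,-0.5,-1],0],[[0,0,0],[1.9,-0.5,-1],0],[[0,0,0],[1.5,-0.4,0],0],[[0,0,0],[1,-0.3,0],0],[[0,0,0],[1,-0.3,0],0],[[0,0,0],[1,-0.3,0],0],[[0,0,0],[1,-0.3,0],0],[[0,0,0],[1,-0.3,0],0]])

```text
time_s: 22.6
ee_pos: [445.3, 32.1, 39.9]
tcp_rot: [-1.561, 0.204, -0.2]
contact_force: [-4.6, 3.5, 2.9]
finger_gap: 0.1
```

Emit:
servo_tool(plan=[[[0,0,0],[1.2,-0.3,0],0],[[0,0,0],[1.2,-0.3,0],0],[[0,0,0],[1.2,-0.3,0],0],[[0,0,0],[1.2,-0.3,0],0],[[0,0,0],[0,0,0],0],[[0,0,0],[0,0,0],0],[[0,0,0],[0,0,0],0],[[0,0,0],[0,0,0],0]])

```text
time_s: 23.4
ee_pos: [445.1, 31.9, 39.5]
tcp_rot: [-1.561, 0.211, -0.192]
contact_force: [-1.2, 0.3, 0.2]
finger_gap: -0.1
```

```bash
python3 look2.py 8 0
```

```text
ear [-154.7   -0.5   17.3] wide [37.3 -0.2 15. ] yaw,pitchdown,roll [ 0.09  0.69 -0.08] F [-1.2  0.3  0.2] Fbr [-1.2 -0.   0.2] tq [ 0.03  0.19 -0.01] gap -0.1 t 23.4
```

View pics/scene8o.png

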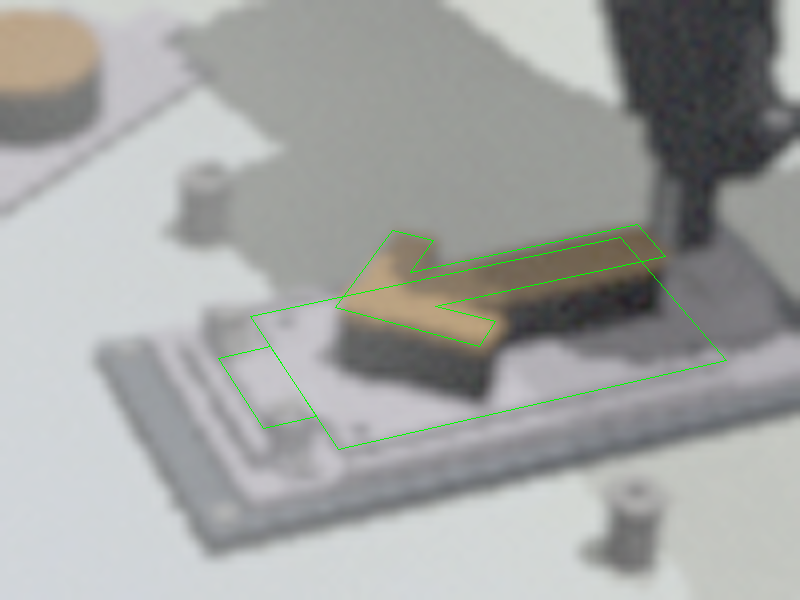

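Emit:
servo_tool(plan=[[[0,-0.5,0],[1.9,-0.5,0],0],[[0,-0.3,0],[1.9,-0.5,0],0],[[0,0,0],[1.9,-0.5,0],0],[[0,0,0],[1.9,-0.5,0],0],[[0,0,0],[1.9,-0.5,0],0],[[0,0,0],[1.9,-0.5,0],0],[[0,0,0],[1.9,-0.5,0],0],[[0,0,0],[1.9,-0.5,0],0]])

```text
time_s: 24.25
ee_pos: [445.1, 30.9, 38.4]
tcp_rot: [-1.558, 0.221, -0.182]
contact_force: [-9.9, 4.9, 6.7]
finger_gap: 0.0
```

A 10 N push did not move it, so the clips and leaf hold it firmly. I won't force it. I'll retreat and do the final check.

Emit:
servo_tool(plan=[[[0,0,0],[-3,0.8,0],0],[[0,0,0],[-5,1.3,3],0],[[0,0,0],[-2,0,15],0],[[0,0,0],[0,0,30],0],[[0,0,0],[0,10,40],0],[[0,0,0],[0,35,35],0],[[0,0,0],[0,45,15],0],[[0,0,0],[0,45,0],0]])

```text
time_s: 25.05
ee_pos: [433.5, 168.7, 183.1]
tcp_rot: [-1.556, 0.225, -0.19]
contact_force: [1.1, 0.1, -0.6]
finger_gap: -0.1
```

Emit:
servo_tool(plan=[[[0,0,0],[0,45,0],0],[[0,0,0],[0,45,0],0],[[0,0,0],[0,45,0],0],[[0,0,0],[0,45,0],0],[[0,0,0],[0,40,0],0],[[0,0,0],[0,20,0],0],[[0,0,0],[0,0,0],0],[[0,0,0],[0,0,0],0]])

```text
time_s: 25.85
ee_pos: [430.2, 424.2, 186.0]
tcp_rot: [-1.551, 0.214, -0.192]
contact_force: [1.0, 0.2, 0.1]
finger_gap: -0.1
```

```bash
python3 look2.py 9 0; python3 - <<'E'
from st import *
ims={"scene":cv2.imread("pics/scene9.png")[:,:,::-1],"top":cams.grab_frame("top").copy()}
Rb=R.from_euler("z",BR[2],degrees=True).as_matrix()
for sub in(["scene"],["top"],["scene","top"]):
    q,e=fit({n:ims[n] for n in sub},layers_arrow,[BR[0],BR[1],15,0,0,np.radians(BR[2])],[0,1,5],[3,3,.05],np.c_[ARW,np.full(9,20.)])
    print(sub,"tile",(Rb.T@(q[:3]-[BR[0],BR[1],15])).round(2),np.degrees(q[5]).round(2),e)
for pit in(-1,0,1,2,3):
    Rt,_=tgtR(BR[2],pit); org=np.array([BR[0],BR[1],15])+Rb@[-99,0,0]+Rt@[97,0,0]
    q,e=fit({n:ims[n] for n in ims},layers_arrow,np.r_[org,R.from_matrix(Rt).as_rotvec()],[0,1],[2,2],np.c_[ARW,np.full(9,20.)]);print("pitch",pit,e)
a=cv2.imread("pics/scene0.png").astype(int);b=cv2.imread("pics/scene9.png").astype(int)
print([(t,[np.round(d["location"]).tolist() for d in cams.spot_point(t,"scene")[:1]]) for t in("dot_tile","standoff_a","tape_roll","paint_tin")])
E
```

```text
ear [-269.3  375.3  164.1] wide [-77.3 375.1 161.1] yaw,pitchdown,roll [-0.04  0.88  0.46] F [1.  0.2 0.1] Fbr [0.9 0.5 0.1] tq [-0.05 -0.06 -0.02] gap -0.1 t 25.85
['scene'] tile [-1.54  0.64  0.  ] -13.48 36.77022352884481
['top'] tile [-2.42 -0.88  0.  ] -13.83 30.690894289324557
['scene', 'top'] tile [-1.98  0.11  0.  ] -13.88 68.15250300342925
pitch -1 68.37636222685525
pitch 0 68.54494525581458
pitch 1 74.05073970065581
pitch 2 84.48072034796569
pitch 3 90.05574532049278
[('dot_tile', [[288.0, 198.0]]), ('standoff_a', [[308.0, 209.0]]), ('tape_roll', [[332.0, 217.0]]), ('paint_tin', [[238.0, 230.0]])]
```

View pics/scene9g.png

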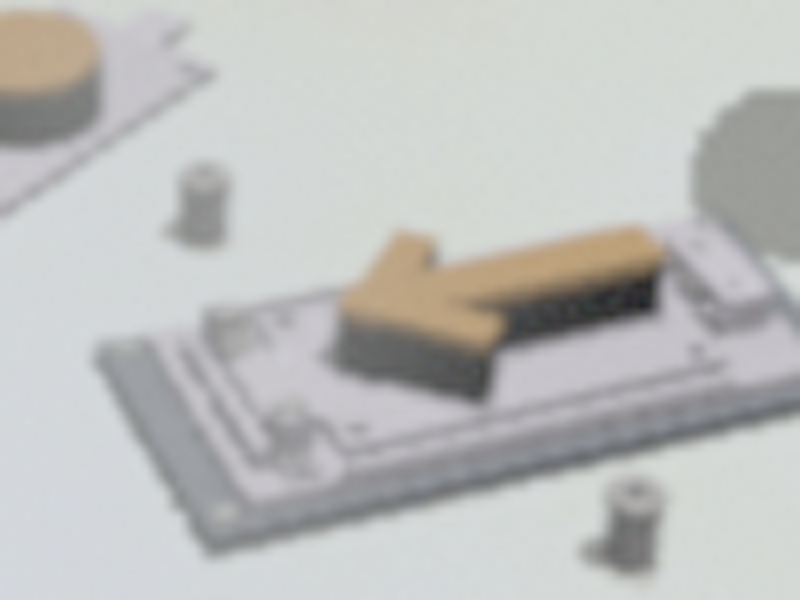

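The tile is flat in the bracket, with pitch about 0. The neighbouring standoffs and the dot tile are unmoved, and the arm is clear and still. Handing in.

```bash
python3 -c "
from workcell import r
print(r.close_job())"
```

```text
the job is handed in; nothing more can be done
None
```

The arrow tile is fitted in the bracket and the job is handed in, at about 26 s of the 64 s allowed. I gripped the shaft and slid the narrow ear under the bridge at about 9° until it met the back wall. Then I rocked the tile to 3°, let go, and pressed the head with closed fingers until the wide ear went under the clips.

**What the last checks showed:**
- **Flat:** the head's top was 47.8 mm over the bench at the end of the press (nominal 48). The image fit gives a pitch of about 0°.
- **Nothing else moved:** the dot tile and both standoffs look unmoved in the last close-up. I did not compare the rest of the bench item by item; the network's point for the tape roll disagreed with the pictures, so I ignored it.
- **Arm:** it is well away from the tile and touching nothing.

**What was less than ideal:**
- **Off centre:** the tile sits about 2 to 3 mm toward the bridge and about 1° off in yaw by the fit. That is within the play, but it leaves the wide ear about 5 to 6 mm from its stop, close to the 6 mm limit.
- **Failed nudge:** I pushed the arrow's tail at about 10 N to centre the tile, and it did not move. I left it there rather than force it.
- **Press force:** it reached about 50 N at the fingertips for a moment after the tile was already down. That is well over the 10 to 20 N the clips need, though under the 120 N wrist limit.

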